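# Turn the washed stirring bars over into the blue tray

## Robot

A 7-joint arm with a two-finger parallel gripper is mounted at the origin on a cart in front of the work surface, level with it; the furniture and walls round the work are solid. World frame = base frame: x ahead of the robot, y to its left, z up, the work surface at z = 0. Lengths are in m, angles in rad, forces in N, time in s.
With the tool pointing down it reaches from about 0.425 to 0.875 m from the base axis. Payload 9.9 kg.
Tool frame: the origin (TCP) lies on the centre line of the jaws, within the pads' length; the fingertips stand 8 mm ahead of it and the grasp point (between the pads) lies 11 mm behind it (env.tip_extent is the distance from the TCP to the fingertips, in m); z points along the fingers, y is the line along which they close (so a half turn about z gives the same grasp; the last joint's range is limited). The gripper opens to 85 mm and grips with 20 to 120 N. Pads are 22 mm wide; open, the fingers measure 114 mm over their backs; the gripper's body (76 mm by 85 mm) begins 54 mm behind the grasp point. The pads swing forward as they close: fully open they stand 13 mm farther back than shut.
Start: joints at [1.064, 0.576, 0.025, 1.437, -0.015, 1.129, -0.057], TCP at [0.277, -0.616, 0.239] pointing down, gripper open.
Joint ranges: [-2.76, 2.76], [-0.34, 2.15], [-1.52, 1.57], [0.19, 2.46], [-1.09, 4.23], [0.17, 1.99], [-2.82, 2.82]. Speed limits (rad/s): [2.22, 2.22, 3.01, 3.01, 3.14, 3.14, 3.14].

## Interface

Orientations are given as a rotation vector (axis times angle).
In Python, from bench import env gives the robot as it stands.
- The arm moves only by the tool servo_tool, never from a script. Its arguments are lists of equal length, an entry for each row: "fingers": the finger opening in mm, from 0 to 85.4; "delta_pos": the shift along the world's x, y, z in mm, a list of three; "turn": the turn about the world's z in degrees. In form: {"fingers": [fingers, ...], "delta_pos": [[dx, dy, dz], ...], "turn": [turn, ...]}. A call has 1 to 12 rows; each row is the pose to reach, as a shift and turn from the pose commanded when the call began; what a row does not reach only later rows make up. A row lasts 1/8 s, in which the tool goes at most 62.5 mm and 10.7 degrees, less where a joint would pass 70% of its speed; a pose out of reach is approached as far as the arm can. A call with a gripper value outside its range is refused whole. The fingers move at their own pace and stop on an object; "squeeze" is the grip in N (left out, the last holds). Time passes only in rows, so rows that repeat a pose let the fingers close. It gives the time, the measured TCP pose, the force, the opening and the grip force at its end, in the units of the state.
- env.state(): the state, without advancing time (a new reading comes with each control period).
- env.camera(name): name is "scene" or "top" or "wrist"; returns the picture (384x512x3 uint8, blue, green, red); there is no depth.
- env.get_calibration(name): a dict with "fx", "fy", "cx", "cy" (pixels), "distortion" ([k1, k2, p1, p2, k3] as OpenCV has them; the pictures are not rectified), "world_to_cam" (4x4, takes a point from world to camera coordinates). Camera axes: x right, y up, looking along -z (the intrinsics and any distortion apply to the point x, -y, -z); pixel columns grow to the right and rows downward; lengths in m; the calibration is good to about 2 mm. A picture is of the moment at which its call begins: read the wrist's pose just before it. get_calibration takes no time and is no camera call; for the wrist camera it gives the pose at the moment of the call.
- env.close_job(): hands the job in; it is judged then, once.
Trained networks look in the newest picture that a camera, given by its name, has taken for a name from the list of things; names that differ only in an ending like _2 or _b are one class to them, and where a whole thing is asked for, a point or a joint stands for the part that bears it (a point fixed in the world has none). Each returns a list of dicts, best first, with "conf" (0 to 1); they miss things now and then, are a little off and sometimes report something else, mostly with a low value. They report only what shows in the picture. A call takes as long as a camera call.
- env.search_frame(camera, query): "extent" ([left, top, right, bottom] as shares, 0 to 1, of the picture: columns of its width, rows of its height, round what is visible of it).
- env.cut_out(camera, query): "region" (384x512 bool, what is visible of it) and "extent" ([left, top, right, bottom] as shares, 0 to 1, of the picture: columns of its width, rows of its height, round what is visible of it).
- env.landmark_of(camera, query): "location" ([column, row] as shares, 0 to 1, of the picture: columns of its width, rows of its height: a listed point, or the origin of a listed thing).
The state is a dict: "clock": time; "joint_pos": joint angles; "joint_velocities": joint speeds; "tau": joint torques, N m; "tool_pos": TCP position; "orientation": TCP orientation; "wrist_force": force on the tool from outside, world axes, zero at the start; "wrist_torque": the same for the moment, N m; "grip_width": finger opening in m; "grip_force": force on a finger pad.
Only numpy, scipy, OpenCV 4.12 (cv2) and the standard library are available. Lean on these libraries where they do the work, as an engineer would, in place of code of your own. Each camera call takes 0.05 s, during which the arm holds its last target. There are 200 camera calls.

## Task

Cap the white tray that sits in the turner with the empty blue tray: keep the blue tray mouth down and slide it in from the open front, under the rails and over the white tray, fully home against the back stop. Then turn the cradle half a turn by its red handle, up over the top and down to its stop on the other side, so that both trays turn over together and the two stirring bars end in the blue tray; let go.

Things in the scene. Friction and masses are not known exactly. Their poses are not given: they have to be found in the camera images.
- blue_tray_mid (a point): Centre of the empty blue tray (a like orange one is not wanted), 22 mm from its mouth plane; z from mouth to closed bottom, up at the start (it stands mouth down on the bench); x, y along its sides, all four alike. Body 46 x 46 mm, 44 mm high, 60 g; flange 64 x 64 x 4 mm round the mouth. Grip across the body from above, fingertips at least 20 mm above the mouth plane (rails).
- seat (a point): Centre of the turner's cradle, on its spindle, 70 mm above the bench. x level, from open front to back; z up, turning over with the cradle. White tray's mouth at z -3.5 mm. The blue tray is home with its centre at x 0 to 2 mm (back stop). Channels take the flanges: inside y +-34.5, z +-7.5 mm; rails above reach z 10 mm (18 at the front) and leave y +-26 mm open for the tray's body; open above.
- channel_mouth (a point): Front end of the channels, 60 mm before the seat, axes as the seat's. Enter from in front of here along +x (tray centre 100 mm or more before the seat), the blue tray's mouth plane level with this point, sides parallel to x (play in the channel 3.5 mm up and down, 2.5 mm to each side; its first 24 mm are flared by about 6 mm all round). Nothing stands in front of it but the handle, to the side.
- handle (a point): Middle of the turner's red handle: a freely spinning sleeve 14 mm thick, 31 mm long, parallel to the seat's x, clear of the cradle on all sides; grip it from above. In the seat's frame it is at x -82, y -50, z 0 mm; it swings on that 50 mm radius from the -y side up over the top and down to the +y side, exactly half a turn between stops, stays where left and takes about 3 N.
- bar_a_mid (a point): Centre of one white stirring bar, 30 mm long (y axis) and 9 mm thick, loose in the white tray
- bar_b_mid (a point): Centre of the other white stirring bar, the same

How it is judged:
On the way:
1. the blue tray caps the white tray, home in the upright cradle (x of blue_tray_mid in the frame of seat between -0.012 and 0.012 m and y of blue_tray_mid in the frame of seat between -0.01 and 0.01 m and z of blue_tray_mid in the frame of seat below 0.027 m and angle between each of blue_tray_mid, seat's own z axis and vertical below 0.2 rad), for 0.2 s.
At the end, for the whole second after the job is handed in: The cradle is turned half a turn to its far stop (within about 10 degrees), the blue tray lies in it mouth up (within about 13 degrees), home within 15 mm along and 10 mm across the channel, and both stirring bars lie inside the blue tray (angle between seat's own z axis and vertical above 2.95 rad and angle between blue_tray_mid's own z axis and vertical above 2.9 rad and x of blue_tray_mid in the frame of seat between -0.015 and 0.015 m and y of blue_tray_mid in the frame of seat between -0.01 and 0.01 m and z of bar_a_mid in the frame of blue_tray_mid between -0.01 and 0.022 m and distance between each of bar_a_mid, bar_b_mid and blue_tray_mid below 0.03 m and z of bar_b_mid in the frame of blue_tray_mid between -0.01 and 0.022 m); the robot touches nothing.
It also fails if it takes over 51 s, if anything falls off the work surface, if the arm or the gripper's body presses on something with over 40 N, if the wrist force passes 120 N, or if a joint passes its speed limit or range.

## Working session

There is one attempt and no reset: what is moved stays moved. The work goes in short steps, Python scripts to look and compute and a tool call to move; the robot and the scene stay as the last step left them, time stands still between calls to the robot, and variables do not carry over. Pictures are saved under pics/ and viewed, at most 10 in all, crops included, and the job is handed in when it is done.

Besides the shell and the picture viewer there is one more tool, called after ">>>" in YAML: its name, and indented under it one key for each argument. servo_tool: Moves the arm, as the interface text tells. Its arguments: {"type":"object","properties":{"fingers":{"type":"array"},"delta_pos":{"type":"array"},"turn":{"type":"array"},"squeeze":{"type":"number"}},"required":["fingers","delta_pos","turn"]}

```bash
mkdir -p pics; cat > h.py <<'E'
import numpy as np, cv2
from bench import env
def px(cam,q):
    return [(round(d['conf'],2),d['location'][0]*512,d['location'][1]*384) for d in env.landmark_of(cam,q)]
def ray(cam,u,v,C=None):
    C=C or env.get_calibration(cam)
    K=np.array([[C['fx'],0,C['cx']],[0,C['fy'],C['cy']],[0,0,1]])
    p=cv2.undistortPoints(np.array([[[u,v]]],float),K,np.array(C['distortion'],float))[0,0]
    T=np.array(C['world_to_cam']); d=np.array([p[0],-p[1],-1])
    R=T[:3,:3]; return -R.T@T[:3,3], R.T@d
def onz(cam,u,v,z,C=None):
    o,d=ray(cam,u,v,C); return o+d*(z-o[2])/d[2]
def proj(cam,P,C=None):
    C=C or env.get_calibration(cam)
    K=np.array([[C['fx'],0,C['cx']],[0,C['fy'],C['cy']],[0,0,1]])
    T=np.array(C['world_to_cam']); c=np.atleast_2d(P)@T[:3,:3].T+T[:3,3]
    c=c*[1,-1,-1]
    return cv2.projectPoints(c,np.zeros(3),np.zeros(3),K,np.array(C['distortion'],float))[0][:,0]
E
python3 - <<'E'
from h import *
s=env.state(); print(s['clock'],s['tool_pos'],s['orientation'],s['grip_width'])
a=env.camera('scene');b=env.camera('top')
cv2.imwrite('pics/s.png',a);cv2.imwrite('pics/t.png',b)
for q,z in [('blue_tray_mid',.022),('seat',.07),('channel_mouth',.07),('handle',.07)]:
  for c in ('top','scene'):
    for r in px(c,q)[:2]: print(q,c,np.round(r,2),onz(c,r[1],r[2],z).round(4))
E
```

```text
0.0 [ 0.27680033 -0.61513039  0.23842811] [-3.07000266e+00 -6.59000100e-01  6.80998858e-04] 0.08570845154708044
blue_tray_mid top [  0.64 265.52 237.39] [0.3729 0.3578 0.022 ]
blue_tray_mid scene [  0.8  293.48 240.61] [0.3704 0.3699 0.022 ]
seat top [  0.57 233.57 154.1 ] [0.5309 0.4224 0.07  ]
seat scene [  0.83 208.08 193.69] [0.5312 0.4215 0.07  ]
channel_mouth top [  0.9  241.72 187.81] [0.4661 0.4047 0.07  ]
channel_mouth scene [  0.78 239.   201.41] [0.4711 0.4009 0.07  ]
handle top [  0.81 269.21 190.12] [0.4629 0.3522 0.07  ]
handle scene [  0.57 263.12 196.3 ] [0.4547 0.3589 0.07  ]
```

View pics/t.png

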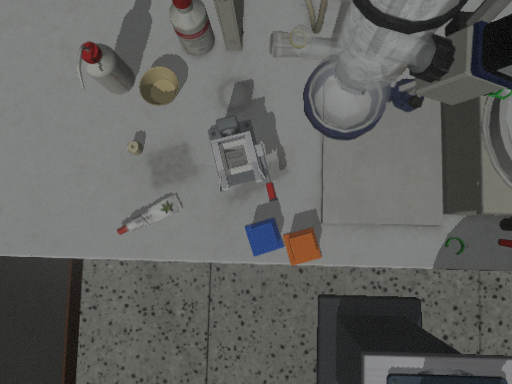

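View pics/s.png

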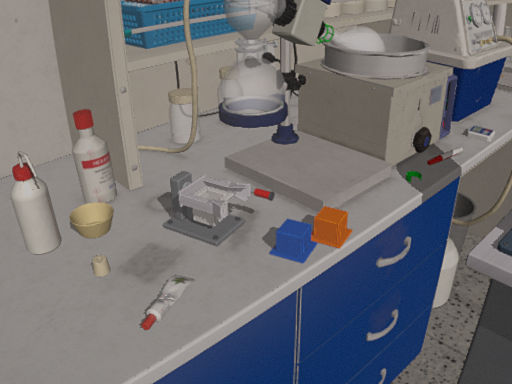

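The top view shows the blue tray at (265,237), orange beside it at (302,246), the turner at (238,155), and the red handle at (270,191). The scene view agrees, and also shows a box with a pan and a flask stand to the right, between the arm and the work. I'll check the path's clearance next.

```bash
python3 - <<'E'
from h import *
for P in [(0,0,0),(.3,-.3,.0),(.4,-.3,.2),(.42,0,.24),(.42,0,.4),(.42,.1,.3),(.42,.2,.3),(.37,.36,.2),(.3,-.6,.2)]:
  print(P,proj('top',P).round(),proj('scene',P).round())
o,_=ray('top',256,192); print('topcam',o); print('scenecam',ray('scene',256,192))
for u,v in [(483,150),(495,185),(443,215),(345,137),(420,95),(322,222),(405,105)]: print(u,v,[onz('top',u,v,z).round(3) for z in (0,.15,.25)])
for u,v in [(300,130),(300,60),(400,150),(325,70),(330,40),(450,70)]: print('s',u,v,[onz('scene',u,v,z).round(3) for z in (0,.15,.25)])
E
```

```text
(0, 0, 0) [[445. 435.]] [[572. 246.]]
(0.3, -0.3, 0.0) [[594. 282.]] [[491. 152.]]
(0.4, -0.3, 0.2) [[678. 231.]] [[467.  68.]]
(0.42, 0, 0.24) [[502. 213.]] [[400.  69.]]
(0.42, 0, 0.4) [[570. 207.]] [[407. -10.]]
(0.42, 0.1, 0.3) [[450. 210.]] [[375.  46.]]
(0.42, 0.2, 0.3) [[377. 208.]] [[342.  54.]]
(0.37, 0.36, 0.2) [[262. 240.]] [[300. 141.]]
(0.3, -0.6, 0.2) [[867. 298.]] [[539.  60.]]
topcam [0.38126173 0.34312182 0.93288188]
scenecam (array([-0.08764661,  0.87336282,  0.48435332]), array([ 0.64758653, -0.59438007, -0.47684552]))
483 150 [array([ 0.562, -0.085,  0.   ]), array([ 0.533, -0.016,  0.15 ]), array([0.514, 0.03 , 0.25 ])]
495 185 [array([ 0.491, -0.107,  0.   ]), array([ 0.473, -0.035,  0.15 ]), array([0.461, 0.013, 0.25 ])]
443 215 [array([ 0.427, -0.001,  0.   ]), array([0.42 , 0.055, 0.15 ]), array([0.415, 0.091, 0.25 ])]
345 137 [array([0.584, 0.198, 0.   ]), array([0.551, 0.222, 0.15 ]), array([0.529, 0.237, 0.25 ])]
420 95 [array([0.676, 0.043, 0.   ]), array([0.629, 0.091, 0.15 ]), array([0.597, 0.123, 0.25 ])]
322 222 [array([0.407, 0.244, 0.   ]), array([0.403, 0.26 , 0.15 ]), array([0.4  , 0.271, 0.25 ])]
405 105 [array([0.654, 0.074, 0.   ]), array([0.61 , 0.117, 0.15 ]), array([0.581, 0.146, 0.25 ])]
s 300 130 [array([ 0.744, -0.058,  0.   ]), array([0.486, 0.231, 0.15 ]), array([0.315, 0.423, 0.25 ])]
s 300 60 [array([ 1.3  , -0.673,  0.   ]), array([ 0.87 , -0.194,  0.15 ]), array([0.584, 0.125, 0.25 ])]
s 400 150 [array([ 0.475, -0.136, -0.   ]), array([0.301, 0.177, 0.15 ]), array([0.185, 0.385, 0.25 ])]
s 325 70 [array([ 1.115, -0.615,  0.   ]), array([ 0.742, -0.154,  0.15 ]), array([0.494, 0.153, 0.25 ])]
s 330 40 [array([ 1.495, -1.118,  0.   ]), array([ 1.005, -0.501,  0.15 ]), array([ 0.678, -0.09 ,  0.25 ])]
s 450 70 [array([ 0.773, -1.016,  0.   ]), array([ 0.506, -0.431,  0.15 ]), array([ 0.329, -0.041,  0.25 ])]
```

>>> servo_tool:
  fingers: [85, 85, 85, 85, 85, 85, 85, 85, 85, 85, 85, 85]
  delta_pos:
    - [-19, 43, 32]
    - [-39, 86, 65]
    - [-58, 129, 97]
    - [-78, 172, 130]
    - [-97, 215, 162]
    - [-44, 230, 162]
    - [1, 261, 162]
    - [42, 298, 162]
    - [79, 339, 162]
    - [110, 385, 162]
    - [135, 433, 162]
    - [154, 485, 162]
  turn: [8, 16, 24, 32, 40, 48, 56, 64, 72, 80, 88, 96]

```text
clock: 2.0
tool_pos: [0.4317, -0.129, 0.4014]
orientation: [1.559, 2.727, 0.0]
wrist_force: [1.1, 0.6, -0.2]
grip_width: 0.0851
grip_force: 0.0
```

>>> servo_tool:
  fingers: [85, 85, 85, 85, 85, 85, 85, 85, 85, 85, 85, 85]
  delta_pos:
    - [11, 51, 0]
    - [17, 105, 0]
    - [17, 160, 0]
    - [10, 215, 0]
    - [-4, 268, 0]
    - [-24, 319, 0]
    - [-45, 370, 0]
    - [-55, 420, -20]
    - [-60, 465, -60]
    - [-60, 491, -100]
    - [-60, 491, -120]
    - [-60, 491, -120]
  turn: [8, 16, 24, 32, 40, 48, 56, 64, 70, 74, 74, 74]

```text
clock: 3.5
tool_pos: [0.3705, 0.3599, 0.2801]
orientation: [0.39, -3.115, 0.003]
wrist_force: [0.2, -1.8, 0.3]
grip_width: 0.0855
grip_force: 0.0
```

```bash
python3 - <<'E'
from h import *
s=env.state(); print(s['clock'],s['tool_pos'],s['orientation'])
C=env.get_calibration('wrist');b=env.camera('wrist')
cv2.imwrite('pics/w1.png',b)
for q,z in [('blue_tray_mid',.022),('seat',.07),('channel_mouth',.07),('handle',.07)]:
    for r in px('wrist',q)[:2]: print(q,np.round(r,2),onz('wrist',r[1],r[2],z,C).round(4))
E
```

```text
3.5 [0.37051157 0.35990011 0.2801083 ] [ 3.89686543e-01 -3.11497292e+00  2.66070394e-03]
blue_tray_mid [  0.8  255.08 163.08] [0.3763 0.358  0.022 ]
handle [  0.89 236.7  226.79] [0.4578 0.3531 0.07  ]
```

View pics/w1.png

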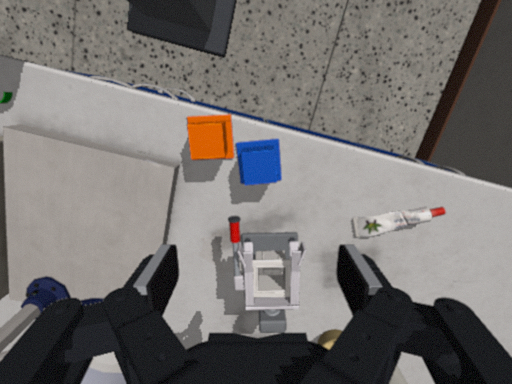

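The wrist view shows the blue tray at (258,162), orange at (210,137), the handle at (235,229) and the cradle centre near (272,280), closely aligned with the gripper. I'll fit the tray by silhouette and zoom in on the turner.

```bash
cat >> h.py <<'E'
from scipy.optimize import minimize
def box(x,y,yaw,z0,top=.044):
    P=[[a*.032,b*.032,z] for a in(-1,1) for b in(-1,1) for z in(0,.004)]+[[a*.023,b*.023,z] for a in(-1,1) for b in(-1,1) for z in(0,top)]
    P=np.array(P);c,s=np.cos(yaw),np.sin(yaw)
    return P@np.array([[c,s,0],[-s,c,0],[0,0,1]])+[x,y,z0]
def fit(cam,mask,g,z0,C):
    S=4
    M=cv2.resize(mask.astype(np.float32),None,fx=S,fy=S,interpolation=cv2.INTER_LINEAR)>.5
    def cost(p):
        h=cv2.convexHull(((proj(cam,box(p[0],p[1],p[2],z0),C)+.5)*S-.5).astype(np.float32))
        m=np.zeros(M.shape,np.uint8); cv2.fillConvexPoly(m,h.round().astype(np.int32),1)
        return (m.astype(bool)^M).sum()
    best=min((minimize(cost,[g[0],g[1],y],method='Nelder-Mead',options=dict(initial_simplex=[[g[0],g[1],y],[g[0]+.008,g[1],y],[g[0],g[1]+.008,y],[g[0],g[1],y+.15]])) for y in (g[2]-.3,g[2],g[2]+.3)),key=lambda r:r.fun)
    return best.x,best.fun/M.sum()
def bluemask(im):
    h=cv2.cvtColor(im,cv2.COLOR_BGR2HSV); return ((h[...,0]>108)&(h[...,0]<125)&(h[...,1]>150)&(h[...,2]>60))
E
python3 - <<'E'
from h import *
C=env.get_calibration('wrist');b=env.camera('wrist')
r=env.cut_out('wrist','blue_tray_mid')[0]; print(r['conf'],r['extent'],r['region'].sum())
print(fit('wrist',r['region'],(.376,.358,.25),0,C))
ct=env.get_calibration('top');env.camera('top');rt=env.cut_out('top','blue_tray_mid')
if rt: print(fit('top',rt[0]['region'],(.376,.358,.25),0,ct))
cr=b[120:345,180:340]; cv2.imwrite('pics/w2.png',cv2.resize(cr,None,fx=2.66,fy=2.66,interpolation=cv2.INTER_CUBIC))
E
```

```text
0.72 [0.4592, 0.3461, 0.5482, 0.4776] 1787
(array([0.3757363 , 0.36379494, 0.33794167]), np.float64(0.05481320833916328))
```

View pics/w2.png

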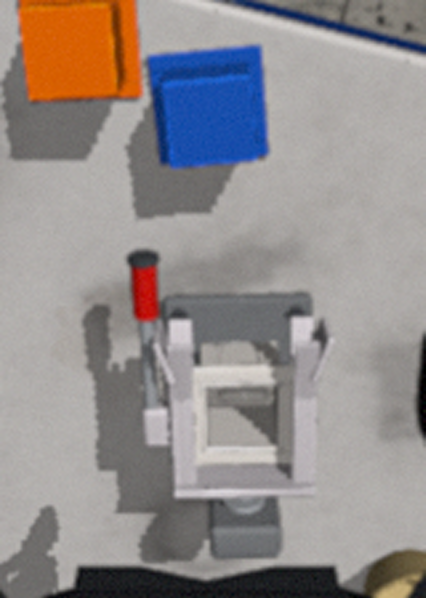

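The crop shows the cradle almost vertical in the image: the white tray rim is centred at crop (242,415), the rails run from (170,322)/(315,320) to (175,493)/(316,491), and the handle is at (145,290). I'll back-project these.

```bash
python3 - <<'E'
from h import *
C=env.get_calibration('wrist')
f=lambda u,v,z: onz('wrist',180+(u+.5)/2.66-.5,120+(v+.5)/2.66-.5,z,C)
print('seat',f(241.7,415,.0665)); print('handle',f(145,290,.07))
for a,b,z in [((163,297),(311,293),.0),((175,495),(316,492),.08),((170,322),(315,320),.088),((193,463),(290,461),.0665)]:
    A,B=f(*a,z),f(*b,z);d=A-B;print(A.round(4),B.round(4),((A+B)/2).round(4),np.degrees(np.arctan2(d[0],-d[1])))
s=(f(241.7,415,.0665)[:2]);h=f(145,290,.07)[:2]-s
print(np.degrees(np.arctan2(h[1],h[0])-np.arctan2(-50,-82)),np.hypot(*h))
b=env.camera('wrist')
m=bluemask(b); n,l,st,ce=cv2.connectedComponentsWithStats(m.astype(np.uint8)); k=l[162,258]; print(st[k]); print(fit('wrist',l==k,(.376,.361,.25),0,C))
h=cv2.convexHull(np.argwhere(l==k)[:,::-1].astype(np.float32)); p=cv2.approxPolyDP(h,3,True)[:,0];print(p.tolist())
E
```

```text
seat [0.52683987 0.42017859 0.0665    ]
handle [0.46369993 0.35138013 0.07      ]
[0.5001 0.3655 0.    ] [0.475 0.454 0.   ] [0.4876 0.4097 0.    ] 15.867538322749315
[0.5772 0.3948 0.08  ] [0.5562 0.4701 0.08  ] [0.5667 0.4324 0.08  ] 15.601354662908367
[0.4689 0.3667 0.088 ] [0.4502 0.4362 0.088 ] [0.4596 0.4014 0.088 ] 15.033829081014597
[0.5645 0.4017 0.0665] [0.5497 0.4547 0.0665] [0.5571 0.4282 0.0665] 15.541947243931348
16.082771330960487 0.09338030035072455
[ 236  138   44   45 1479]
(array([0.37605826, 0.36363063, 0.33545999]), np.float64(0.23878006446813788))
[[279.0, 177.0], [241.0, 181.0], [236.0, 142.0], [277.0, 138.0]]
```

>>> servo_tool:
  fingers: [62, 62, 62, 62, 62, 62]
  delta_pos:
    - [5, 4, -50]
    - [5, 4, -100]
    - [5, 4, -150]
    - [5, 4, -180]
    - [5, 4, -180]
    - [5, 4, -180]
  turn: [5, 5, 5, 5, 5, 5]

```text
clock: 4.75
tool_pos: [0.3762, 0.3652, 0.1025]
orientation: [-0.524, 3.097, 0.002]
wrist_force: [0.8, 0.5, -0.2]
grip_width: 0.0622
grip_force: 0.0
```

```bash
python3 - <<'E'
from h import *
s=env.state(); print(s['clock'],s['tool_pos'],s['orientation'],s['grip_width'],env.tip_extent)
C=env.get_calibration('wrist');b=env.camera('wrist')
g=b.copy()
for p in proj('wrist',box(.376,.3637,.336,0),C): cv2.circle(g,tuple(int(v) for v in p.round()),2,(0,255,0),-1)
for p in proj('wrist',[s['tool_pos'],np.array(s['tool_pos'])*[1,1,0]+[0,0,.044]],C): cv2.circle(g,tuple(int(v) for v in p.round()),3,(0,255,255),-1)
cv2.imwrite('pics/w3.png',g)
E
```

```text
4.75 [0.37624083 0.36520878 0.10246887] [-5.24489374e-01  3.09653829e+00  1.65990500e-03] 0.06216454586560997 0.008
```

View pics/w3.png

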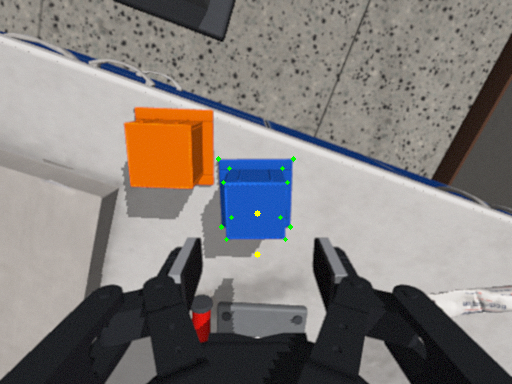

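The overlay sits right on the tray (top centre at (256,211), which coincides with the TCP), and the orange tray is clear of the left finger. Descending to grip.

>>> servo_tool:
  fingers: [62, 62, 62, 40, 40, 40, 40]
  delta_pos:
    - [0, 0, -40]
    - [0, 0, -70]
    - [0, 0, -70]
    - [0, 0, -70]
    - [0, 0, -70]
    - [0, 0, -70]
    - [0, 0, -70]
  turn: [0, 0, 0, 0, 0, 0, 0]
  squeeze: 60

```text
clock: 5.68
tool_pos: [0.3767, 0.3655, 0.0332]
orientation: [-0.524, 3.095, 0.003]
wrist_force: [-1.0, 0.2, 9.8]
grip_width: 0.0447
grip_force: 62.4
```

>>> servo_tool:
  fingers: [40, 40, 40, 40, 40, 40, 40]
  delta_pos:
    - [0, 0, 30]
    - [0, 0, 70]
    - [20, 12, 70]
    - [40, 24, 70]
    - [40, 24, 70]
    - [40, 24, 70]
    - [40, 24, 70]
  turn: [0, 0, -1.5, -3.5, -3.5, -3.5, -3.5]

```text
clock: 6.55
tool_pos: [0.4154, 0.3882, 0.1016]
orientation: [0.431, -3.112, 0.0]
wrist_force: [0.5, -0.1, -0.5]
grip_width: 0.0446
grip_force: 61.5
```

```bash
python3 - <<'E'
from h import *
s=env.state(); print(s['clock'],s['tool_pos'],s['orientation'],s['wrist_force'])
yaw=np.radians(15.7);e=np.array([[np.cos(yaw),np.sin(yaw),0],[-np.sin(yaw),np.cos(yaw),0],[0,0,1]])
S=np.array([.527,.42,.07]);print('TCP in seat',e@(np.array(s['tool_pos'])-S), 'yaw',2*np.degrees(np.arctan2(s['orientation'][1],s['orientation'][0]))-180)
cs=env.get_calibration('scene');a=env.camera('scene');g=a.copy()
for q in('channel_mouth','seat','handle','blue_tray_mid'): print(q,px('scene',q)[:1])
L=lambda pts:[S+e.T@np.array(p) for p in pts]
for y in(-.0345,.0345):
  for z in (-.0075,.0075):
    p=proj('scene',L([(-.06,y,z),(.032,y,z)]),cs); cv2.line(g,*[tuple(int(v) for v in q) for q in p],(0,0,255),1)
tc=np.array(s['tool_pos'])-[0,0,.0332]; t=tc-e.T@[.001,0,0]
for p in proj('scene',box(t[0],t[1],np.radians(15.7),t[2]),cs): cv2.circle(g,tuple(int(v) for v in p.round()),1,(0,255,0),-1)
cr=g[130:270,150:330];cv2.imwrite('pics/s2.png',cv2.resize(cr,None,fx=4,fy=4,interpolation=cv2.INTER_CUBIC))
E
```

```text
6.55 [0.4153869  0.38816875 0.10157848] [ 4.31110640e-01 -3.11180147e+00  3.17716342e-04] [ 0.54602586 -0.13501934 -0.48574217]
TCP in seat [-0.11606257 -0.00044113  0.03157848] yaw -344.2248394145582
channel_mouth [(0.86, 237.0048, 205.9008)]
seat [(0.56, 208.6912, 192.0)]
handle []
blue_tray_mid [(0.65, 268.0832, 200.79360000000003)]
```

View pics/s2.png

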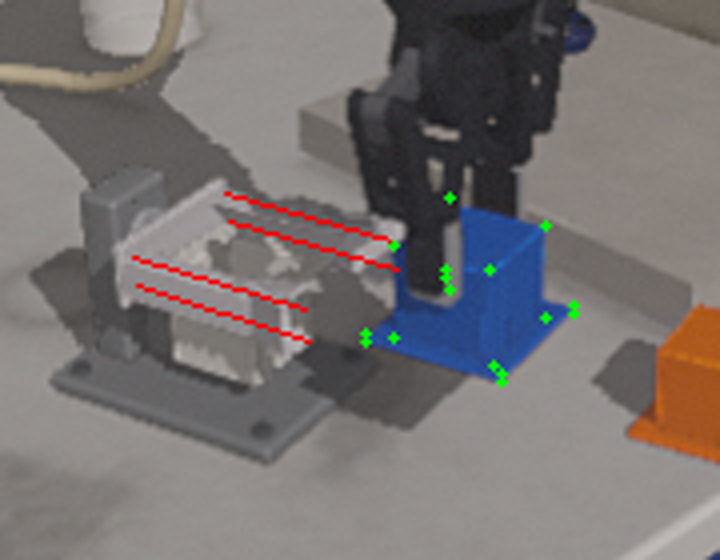

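The tray hangs level in front of the channel; its flange corners at (367,338) and (498,382) match the model. Raising 2 mm and sliding in part way.

>>> servo_tool:
  fingers: [40, 40, 40, 40, 40, 40, 40]
  delta_pos:
    - [0, 0, 2]
    - [19.3, 5.4, 2]
    - [38.5, 10.8, 2]
    - [48.1, 13.5, 2]
    - [57.8, 16.2, 2]
    - [67.4, 18.9, 2]
    - [67.4, 18.9, 2]
  turn: [0, 0, 0, 0, 0, 0, 0]

```text
clock: 7.68
tool_pos: [0.4838, 0.4074, 0.1031]
orientation: [0.429, -3.112, -0.0]
wrist_force: [-1.0, -0.0, -0.1]
grip_width: 0.0448
grip_force: 61.5
```

>>> servo_tool:
  fingers: [40, 40, 40, 40, 40, 40]
  delta_pos:
    - [14.4, 4.1, 0]
    - [28.9, 8.1, 0]
    - [36.6, 10.3, 0]
    - [42.4, 11.9, 0]
    - [46.2, 13.0, 0]
    - [46.2, 13.0, 0]
  turn: [0, 0, 0, 0, 0, 0]

```text
clock: 8.43
tool_pos: [0.5295, 0.4204, 0.1033]
orientation: [0.43, -3.112, 0.0]
wrist_force: [0.3, -0.3, -0.9]
grip_width: 0.0446
grip_force: 61.5
```

>>> servo_tool:
  fingers: [40, 40, 40, 40]
  delta_pos:
    - [1.9, 0.5, 0]
    - [3.9, 1.1, 0]
    - [5.8, 1.6, 0]
    - [5.8, 1.6, 0]
  turn: [0, 0, 0, 0]

```text
clock: 8.93
tool_pos: [0.5321, 0.4214, 0.1027]
orientation: [0.431, -3.106, 0.003]
wrist_force: [-10.2, -3.7, 2.6]
grip_width: 0.0449
grip_force: 61.9
```

>>> servo_tool:
  fingers: [62, 62, 62, 62, 62, 62, 62, 50, 50, 50, 50, 50]
  delta_pos:
    - [-2.9, -0.8, 0]
    - [-2.9, -0.8, 0]
    - [-2.9, -0.8, 0]
    - [-2.9, -0.8, 10]
    - [-2.9, -0.8, 40]
    - [-2.9, -0.8, 80]
    - [-23, -22, 100]
    - [-48, -47, 100]
    - [-73, -72, 100]
    - [-73, -72, 100]
    - [-73, -72, 100]
    - [-73, -72, 100]
  turn: [0, 0, 0, 0, 0, 0, 0, 0, 0, 0, 0, 0]

```text
clock: 10.42
tool_pos: [0.463, 0.3507, 0.2034]
orientation: [-0.429, 3.112, 0.001]
wrist_force: [0.3, -0.0, -0.2]
grip_width: 0.0502
grip_force: 0.0
```

```bash
python3 - <<'E'
from h import *
s=env.state(); print(s['clock'],s['tool_pos'])
C=env.get_calibration('wrist');b=env.camera('wrist')
for q,z in [('blue_tray_mid',.0885),('handle',.07),('seat',.07)]:
    for r in px('wrist',q)[:1]: print(q,np.round(r,2),onz('wrist',r[1],r[2],z,C).round(4))
b2=b.copy()
for p in proj('wrist',[(.4644,.3508,.07)],C): cv2.circle(b2,tuple(int(v) for v in p.round()),3,(0,255,0),-1)
ct=env.get_calibration('scene');a=env.camera('scene')
for r in px('scene','blue_tray_mid')[:1]: print(onz('scene',r[1],r[2],.0885,ct))
cr=cv2.resize(a[120:264,140:332],(512,384),interpolation=cv2.INTER_CUBIC)
cv2.imwrite('pics/w4.png',cv2.resize(np.hstack([b2,cr]),(800,300)))
E
```

```text
10.425 [0.46295545 0.35071222 0.2034403 ]
blue_tray_mid [  0.74 301.62 267.42] [0.532  0.4183 0.0885]
handle [  0.74 257.38 184.9 ] [0.4636 0.3513 0.07  ]
[0.51725769 0.42723218 0.0885    ]
```

View pics/w4.png

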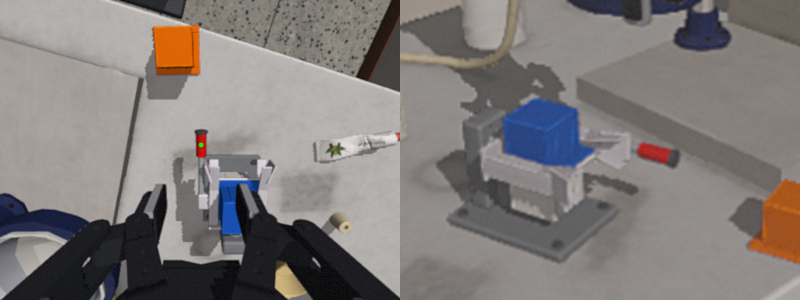

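The blue tray sits home in the cradle against the back post, and the handle is where I predicted (green dot on the red sleeve). Descending to grip it.

>>> servo_tool:
  fingers: [50, 50, 50, 50, 50, 5, 5, 5, 5, 5, 5]
  delta_pos:
    - [0, 0, -45]
    - [0, 0, -90]
    - [0, 0, -120]
    - [0, 0, -141]
    - [0, 0, -141]
    - [0, 0, -141]
    - [0, 0, -141]
    - [0, 0, -141]
    - [0, 0, -141]
    - [0, 0, -141]
    - [0, 0, -141]
  turn: [0, 0, 0, 0, 0, 0, 0, 0, 0, 0, 0]
  squeeze: 50

```text
clock: 12.1
tool_pos: [0.4628, 0.3507, 0.0635]
orientation: [-0.429, 3.11, 0.002]
wrist_force: [-0.0, 0.0, 7.2]
grip_width: 0.0123
grip_force: 48.9
```

>>> servo_tool:
  fingers: [5, 5, 5, 5, 5, 5, 5, 5, 5]
  delta_pos:
    - [-0.2, 0.7, 8.7]
    - [-0.8, 2.9, 17.1]
    - [-1.8, 6.5, 25]
    - [-3.2, 11.3, 32.1]
    - [-4.8, 17.2, 38.3]
    - [-6.8, 24.1, 43.3]
    - [-8.9, 31.7, 47]
    - [-11.2, 39.8, 49.2]
    - [-13.5, 48.1, 50]
  turn: [0, 0, 0, 0, 0, 0, 0, 0, 0]

```text
clock: 13.22
tool_pos: [0.4498, 0.3971, 0.1135]
orientation: [-0.427, 3.111, -0.004]
wrist_force: [3.8, -3.0, 5.0]
grip_width: 0.0121
grip_force: 49.8
```

>>> servo_tool:
  fingers: [5, 5, 5, 5, 5, 5, 5, 5, 5, 5, 5]
  delta_pos:
    - [-2.3, 8.3, -0.8]
    - [-4.6, 16.4, -3]
    - [-6.7, 24.1, -6.7]
    - [-8.7, 30.9, -11.7]
    - [-10.4, 36.9, -17.9]
    - [-11.7, 41.7, -25]
    - [-12.7, 45.2, -32.9]
    - [-13.3, 47.4, -41.3]
    - [-13.5, 48.1, -50]
    - [-13.5, 48.1, -53]
    - [-13.5, 48.1, -53]
  turn: [0, 0, 0, 0, 0, 0, 0, 0, 0, 0, 0]

```text
clock: 14.6
tool_pos: [0.436, 0.4472, 0.0627]
orientation: [-0.429, 3.108, 0.002]
wrist_force: [-0.1, -6.5, 35.3]
grip_width: 0.0121
grip_force: 53.1
```

>>> servo_tool:
  fingers: [5, 45, 45, 45, 45, 45, 45, 45, 45, 45, 45]
  delta_pos:
    - [0, 0, 2]
    - [0, 0, 2]
    - [0, 0, 2]
    - [0, 0, 2]
    - [0, 0, 12]
    - [0, 0, 40]
    - [0, 0, 80]
    - [0, 0, 120]
    - [-8, -40, 150]
    - [-12, -60, 150]
    - [-12, -60, 150]
  turn: [0, 0, 0, 0, 0, 0, 0, 0, 0, 0, 0]

```text
clock: 15.98
tool_pos: [0.4237, 0.3847, 0.2102]
orientation: [-0.428, 3.111, -0.002]
wrist_force: [1.3, 0.7, 0.9]
grip_width: 0.0451
grip_force: 0.0
```

```bash
python3 - <<'E'
from h import *
s=env.state(); print(s['clock'],s['tool_pos'],s['wrist_force'])
b=env.camera('wrist');a=env.camera('scene');t=env.camera('top')
C=env.get_calibration('wrist')
for c in('wrist','top','scene'):
  print(c,'bars',px(c,'bar_a_mid'),'blue',px(c,'blue_tray_mid')[:1])
cr=cv2.resize(a[120:264,140:332],(512,384),interpolation=cv2.INTER_CUBIC)
cv2.imwrite('pics/f.png',cv2.resize(np.hstack([b,cr]),(800,300)))
E
```

```text
15.975 [0.42365475 0.38472932 0.2101502 ] [1.34817832 0.69610131 0.90573332]
wrist bars [] blue []
top bars [] blue []
scene bars [] blue [(0.68, 212.48, 209.8176)]
```

View pics/f.png

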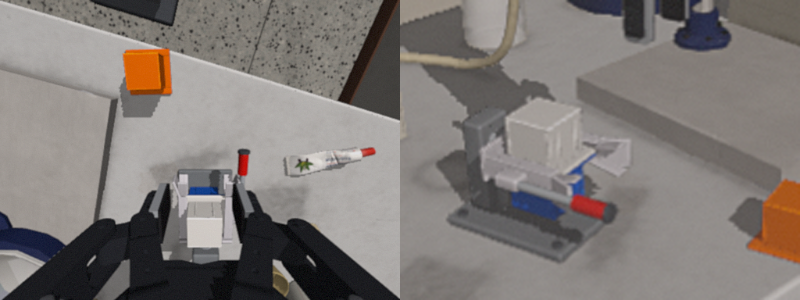

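The trays are turned over: white body on top, blue below, handle on the far side. I'll check with an overlay that the blue tray hasn't slid forward.

```bash
python3 - <<'E'
from h import *
yaw=np.radians(15.7);e=np.array([[np.cos(yaw),np.sin(yaw),0],[-np.sin(yaw),np.cos(yaw),0],[0,0,1]])
S=np.array([.5298,.4211,.07]);W=lambda P:np.array(P)@e+S
out=[]
for c,(r0,r1,c0,c1) in (('wrist',(190,340,190,390)),('scene',(150,260,150,297))):
  C=env.get_calibration(c);a=env.camera(c);k=400/(c1-c0)
  g=cv2.resize(a[r0:r1,c0:c1],(400,int((r1-r0)*k)),interpolation=cv2.INTER_CUBIC)[:300]
  for x0,col in ((.001,(0,255,0)),(-.015,(0,0,255))):
   for hh,z in ((.032,-.0035),(.023,-.0475)):
    if x0<0 and hh<.03: continue
    P=W([(x0+a_*hh,b_*hh,z) for a_,b_ in((-1,-1),(-1,1),(1,1),(1,-1))])
    q=((proj(c,P,C)-[c0,r0])*k).round().astype(np.int32); cv2.polylines(g,[q],True,col,1)
  if g.shape[0]<300: g=np.vstack([g,np.zeros((300-g.shape[0],400,3),np.uint8)])
  out.append(g)
cv2.imwrite('pics/f2.png',np.hstack(out))
E
```

```text
(no output)
```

View pics/f2.png

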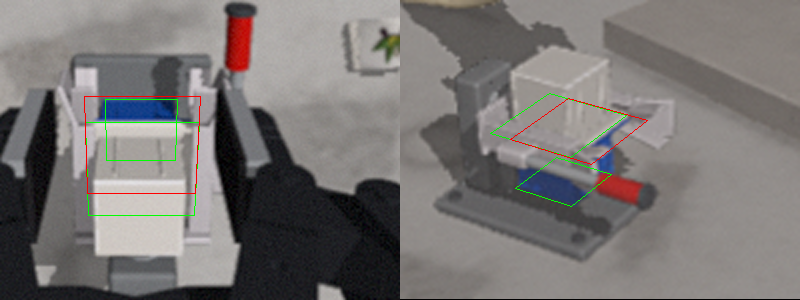

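The green home outline fits both trays: the front flange edge lies on it, and the blue bottom starts at row 98 as predicted. The blue tray is therefore home and the arm is clear, so I'm handing in.

```bash
python3 -c "
from bench import env
print(env.close_job())"
```

```text
the job is handed in; nothing more can be done
None
```

I handed the job in at about 16 s of the 51 s limit, with no verdict returned: the blue tray is home on the white one, the cradle is turned half a turn to its far stop and the handle is released, but the stirring bars were hidden, so I could not confirm they lie in the blue tray.

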